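# Clip the baking tub shut

### The job

Lift the steel scoop off its hook on the rack and put it inside the storage tub, then close the tub's lid. Swing the latch's wire bail (with the yellow tab) over the keeper on the lid's front edge and press the red lever all the way down, so that the lid is pulled tight. Leave the blue skimmer on its hook, and do not push or topple the crockery and jars.

Things in the scene. Friction and masses are not known exactly. Their poses are not given: they have to be found in the camera images.
- tub: Cream storage tub, fixed to the table, open on top: 140 (x) by 200 (y) by 120 mm high outside, walls and floor 5 mm. Origin: centre of its underside on the table. Its front, with the toggle latch in the middle, faces its own -x (towards the robot, give or take its yaw); the lid's hinge is along its rear (+x) rim. A springy orange rubber seal strip stands 6 mm above the front rim.
- lid (a joint): Wooden lid, 145 by 206 by 10 mm, hinged along the tub's rear rim (axis along the tub's y through point lid_hinge_line). 0 = fully shut, grows as it opens upward (1.57 = upright; stop at 1.7), front edge up and back. A stiff hinge lets it stay where left (2 to 3 N at its edge moves it). Pushed shut but not latched it rests on the springy seal at about 0.03; the latch pulls it down to about 0.01.
- lid_hinge_line (a point): Middle of the lid's hinge axis, 126 mm above the table, at the tub's x = +70 mm. The lid's board extends from here 145 mm forwards (5 mm to either side of the hinge axis).
- lid_edge (a point): Middle of the lid's front edge, on its upper (outer) face, 145 mm from the hinge axis.
- keeper (a point): The seat on the keeper: a steel tongue 40 mm wide sticks out 18 mm from the middle of the lid's front edge, level with its upper face, and ends in an upturned lip 10 mm high. The point is where the bail's bar centre lies when hooked: just behind (lid side of) the lip, 3.5 mm above the tongue.
- latch_lever (a joint): Toggle lever, 86 mm long from pivot to end, 20 mm wide, 6 to 8 mm thick, red grip at its end. 0 = fully pressed down (pointing away from the tub, 52 degrees below horizontal, tip 42 mm above the table); grows as it is lifted outward and up, to 2.09. It stays where left (about 1 N at the tip moves it, 3 to 5 N while pulling the lid tight) and turns about the tub's y at point lever_pivot.
- lever_pivot (a point): Middle of the lever's pivot, 45 mm in front of the tub's front wall, 110 mm above the table, between two steel ears (36 mm wide together).
- lever_tip (a point): Middle of the lever's free end.
- latch_bail (a joint): Wire bail: steel loop 52 mm wide, free to swing on a pin in the lever (axis: tub's y). 0 = its angle to the lever when latched; grows as it swings up and outward, to its stop at 3.7, where it starts, 25 degrees below the lever outside it. Brought past upright it falls onto the shut lid, its bar behind the keeper's lip with slack; the lever then draws it against the lip. Shut the lid first.
- bail_pin (a point): Middle of the pin on which the bail swings, on the lever 18 mm from its pivot.
- bail_bar (a point): Middle of the bail's cross bar (7 mm thick, 52 mm long, along the tub's y), about 56 mm from the pin.
- bail_tab (a point): Point on the bail's yellow pull tab, which lies in the bail's plane beyond the bar: 30 mm wide (tub's y), 40 mm long, 6 mm thick. The point is 26 mm beyond the bar, 83 mm from the pin. Good to pinch across its 30 mm width, clear of the bar, which is wider.
- rack: Hook rack fixed to the table: dark wooden base 120 by 280 by 14 mm (origin: centre of its underside), a steel rail 197 mm above the table at its x = +50 mm on two posts, and two steel hooks at its y = -70 and +70 mm, which run from the rail towards its -x (to the robot's side), dip slightly and end in a tip turned up 10 mm at x = -26 mm, top at 200 mm above the table.
- scoop: Steel scoop hanging from either hook: wire loop handle, 43 mm wide over its two straight upright sides (7 mm wire, 58 mm tall, hook inside) and under it a round cup, 54 mm across and 52 mm high, mouth down; 108 mm long in all. Origin: the top of the loop, on its wire's axis; z points up along it, y across the loop. Lift it at least 15 mm before drawing it off towards the rack's -x.
- scoop_mid (a point): Point on the scoop's axis 60 mm below its loop's top, just inside the cup's closed end.
- skimmer: Blue plastic skimmer (same loop handle, flat disc 72 mm across below, 122 mm long in all) hanging from the other hook; to be left there. Origin at the top of its loop.
- jar_mid: Amber jar with orange lid, 72 mm across, 135 mm high, standing between tub and rack. Origin: centre of its underside.
- jar_tall: Glass jar with orange lid, 90 mm across, 160 mm high. Origin: centre of its underside.
- jar_short: Amber jar with steel lid, 84 mm across, 130 mm high. Origin: centre of its underside.
- mug: White mug, 82 mm across, 90 mm high. Origin: centre of its underside.
- bowl: White bowl, 150 mm across, 60 mm high. Origin: centre of its underside.
- butter_dish: Blue butter dish, 90 by 140 by 50 mm. Origin: centre of its underside.
Not all that is in view belongs to the job. Of the things shaped like the scoop, the steel one is meant.

How it is judged:
By the outcome, as a careful person would: the job done as asked, in the order asked, and still so for the second after the job is handed in, with the robot touching nothing.
It also fails if it takes over 72 s, if anything falls off the work surface, if the arm or the gripper's body presses on something with over 40 N, if the wrist force passes 120 N, or if a joint passes its speed limit or range.

### The arm

A 7-joint arm with a two-finger parallel gripper is mounted at the origin on the work surface. World frame = base frame: x ahead of the robot, y to its left, z up, the work surface at z = 0. Lengths are in m, angles in rad, forces in N, time in s.
With the tool pointing down it reaches from about 0.4 to 0.85 m from the base axis. Payload 4.4 kg.
Tool frame: the origin (TCP) lies at the very end of the fingers, on their centre line; the grasp point (between the pads) lies 19 mm behind it; z points along the fingers, y is the line along which they close (so a half turn about z gives the same grasp; the last joint's range is limited). The gripper opens to 94 mm and grips with 3 to 60 N. Pads are 16 mm wide; open, the fingers measure 119 mm over their backs; the gripper's body (75 mm by 177 mm) begins 78 mm behind the grasp point.
Start: joints at [-1.385, 0.628, 0.038, 1.517, -0.027, 0.996, -0.02], TCP at [0.162, 0.63, 0.205] pointing down, gripper open.
Joint ranges: [-3.06, 3.06], [-0.37, 2.12], [-1.25, 1.32], [0.18, 2.47], [-1.1, 4.24], [0.23, 1.98], [-2.94, 2.94]. Speed limits (rad/s): [2.57, 2.57, 3.14, 3.14, 3.14, 3.14, 3.14].

### API

Orientations are given as a unit quaternion [x, y, z, w].
In Python, from rig import r gives the robot as it stands.
- The arm moves only by the tool apply_moves, never from a script. Its argument "motion" is a list of rows, each a list of 4 numbers: the shift along the tool's x, y, z in mm, then the turn about the tool's z in rad. A call has 1 to 12 rows; each row shifts and turns the commanded pose from where the row before left it, along the tool's axes as they then stand; what a row does not reach is not made up. A row lasts 1/12 s, in which the tool goes at most 41.7 mm and 7.16 degrees, less where a joint would pass 70% of its speed; a pose out of reach is approached as far as the arm can. A call with a gripper value outside its range is refused whole. "grip" is the opening, from 0 (shut) to 1 (fully open), set as the call begins (left out, the last holds). The fingers move at their own pace and stop on an object; "grip_force" is the grip in N (left out, the last holds). Time passes only in rows, so rows that do not move let the fingers close. It gives the time, the measured TCP pose, the force, the opening and the grip force at its end, in the units of the state.
- r.get_state(): the state, without advancing time (a new reading comes with each control period).
- r.grab_frame(name): name is "scene" or "top"; returns a dict with "color" (480x640x3 uint8, blue, green, red), "z_map" (480x640 float32, m along the optical axis (not along the pixel's ray), 0 where there is no reading), "intrinsics" (3x3 intrinsics, pixels), "rvec" (rotation vector, rad) and "tvec" (3), from world to camera coordinates, as OpenCV has them. Camera axes: x right, y down, z forward; pixel columns grow to the right and rows downward; lengths in m; the calibration is good to about 2 mm. A picture is of the moment at which its call begins.
- r.sign_off(): hands the job in; it is judged then, once.
Trained networks look in the newest picture that a camera, given by its name, has taken for a name from the list of things; names that differ only in an ending like _2 or _b are one class to them, and where a whole thing is asked for, a point or a joint stands for the part that bears it (a point fixed in the world has none). Each returns a list of dicts, best first, with "confidence" (0 to 1); they miss things now and then, are a little off and sometimes report something else, mostly with a low value. They report only what shows in the picture. A call takes as long as a camera call. They do not tell look-alikes from the thing itself.
- r.look_for(camera, name): "location" ([x, y, z] in m, in world coordinates, good to about 4 mm: the middle of the surface that is visible of it).
- r.silhouettes(camera, name): "mask" (480x640 bool, what is visible of it).
The state is a dict: "time_s": time; "qpos": joint angles; "joint_vel": joint speeds; "joint_efforts": joint torques, N m; "tcp_pos": TCP position; "orientation": TCP orientation; "force": force on the tool from outside, world axes, zero at the start; "wrist_torque": the same for the moment, N m; "grip_width": finger opening in m; "grasp_force": force on a finger pad.
Only numpy, scipy, OpenCV 4.12 (cv2) and the standard library are available. Lean on these libraries where they do the work, as an engineer would, in place of code of your own. Each camera call takes 0.05 s, during which the arm holds its last target. There are 200 camera calls.

## Working session

There is one attempt and no reset: what is moved stays moved. The work goes in short steps, Python scripts to look and compute and a tool call to move; the robot and the scene stay as the last step left them, time stands still between calls to the robot, and variables do not carry over. Pictures are saved under pics/ and viewed, at most 10 in all, crops included, and the job is handed in when it is done.

Besides the shell and the picture viewer there is one more tool, called in YAML: its name, and indented under it one key for each argument. apply_moves: Moves the arm, as the interface text tells. Its arguments: {"type":"object","properties":{"motion":{"type":"array","items":{"type":"array","items":{"type":"number"}}},"grip":{"type":"number"},"grip_force":{"type":"number"}},"required":["motion"]}

```bash
mkdir -p pics; ls
cat > h.py <<'E'
import numpy as np, cv2
from rig import r
def cam(n):
    f=r.grab_frame(n); f['R']=cv2.Rodrigues(np.array(f['rvec'],float))[0]; return f
def w(f,u,v,z=None):
    z=f['z_map'][int(v),int(u)] if z is None else z
    K=f['intrinsics']; p=np.array([(u-K[0,2])/K[0,0]*z,(v-K[1,2])/K[1,1]*z,z])
    return f['R'].T@(p-np.array(f['tvec']).ravel())
def cloud(f,mask):
    v,u=np.nonzero(mask&(f['z_map']>0)); z=f['z_map'][v,u]; K=f['intrinsics']
    p=np.stack([(u-K[0,2])/K[0,0]*z,(v-K[1,2])/K[1,1]*z,z],1)
    return (p-np.array(f['tvec']).ravel())@f['R']
def px(f,P):
    return cv2.projectPoints(np.array(P,float).reshape(-1,3),np.array(f['rvec'],float),np.array(f['tvec'],float),f['intrinsics'],None)[0][:,0]
E
python3 - <<'E'
from h import *
np.set_printoptions(precision=4,suppress=True)
s=r.get_state(); print(s)
for c in('scene','top'):
    f=cam(c); cv2.imwrite(f'pics/{c}0.png',f['color']); print(c,-f['R'].T@np.array(f['tvec']).ravel(),f['R'][2])
    for n in ['tub','lid','lid_edge','keeper','latch_lever','lever_tip','lever_pivot','bail_bar','bail_tab','rack','scoop','scoop_mid','skimmer','jar_mid','jar_tall','jar_short','mug','bowl','butter_dish']:
        print(n,[(np.round(d['location'],3),round(d['confidence'],2)) for d in r.look_for(c,n)])
E
```

```text
pics
{'time_s': 0.0, 'qpos': array([-1.3848,  0.6293,  0.0384,  1.5183, -0.027 ,  0.9963, -0.02  ]), 'joint_vel': array([-0.001 ,  0.0002, -0.0001,  0.0015, -0.0003, -0.0003,  0.0001]), 'joint_efforts': array([ -0.0002, -54.9713,   1.1441, -18.663 ,  -0.052 ,   0.0237,
         0.0002]), 'tcp_pos': array([0.1617, 0.6289, 0.2046]), 'orientation': array([ 0.1256,  0.9921, -0.0009, -0.0001]), 'force': array([ 0.052 ,  0.276 , -0.6802]), 'wrist_torque': array([-0.0441, -0.0149, -0.0256]), 'grasp_force': 0.0, 'grip_width': 0.09396359788778628}
scene [1.3995 0.363  1.5463] [-0.4865 -0.2127 -0.8474]
tub [(array([0.644, 0.242, 0.208]), 0.59), (array([0.636, 0.23 , 0.156]), 0.55)]
lid [(array([0.643, 0.241, 0.21 ]), 0.95), (array([0.414, 0.17 , 0.167]), 0.37)]
lid_edge [(array([0.648, 0.241, 0.216]), 0.86)]
keeper [(array([0.645, 0.245, 0.208]), 0.65)]
latch_lever [(array([0.44 , 0.184, 0.155]), 0.7)]
lever_tip [(array([0.44 , 0.186, 0.158]), 0.98), (array([ 0.59 , -0.294,  0.134]), 0.49), (array([0.412, 0.173, 0.166]), 0.19)]
lever_pivot [(array([0.638, 0.227, 0.156]), 0.7)]
bail_bar [(array
[... 1948 characters left out ...]
-0.146,  0.053]), 0.68), (array([0.41 , 0.174, 0.162]), 0.64), (array([ 0.581, -0.156,  0.139]), 0.62), (array([ 0.442, -0.006,  0.054]), 0.59)]
scoop_mid [(array([ 0.437, -0.004,  0.051]), 0.82), (array([ 0.447, -0.144,  0.05 ]), 0.77), (array([ 0.476, -0.262,  0.052]), 0.65), (array([ 0.716, -0.154,  0.052]), 0.6)]
skimmer [(array([ 0.602, -0.231,  0.012]), 0.56), (array([ 0.585, -0.293,  0.131]), 0.48)]
jar_mid [(array([ 0.607, -0.011,  0.133]), 0.65)]
jar_tall [(array([ 0.569, -0.419,  0.156]), 0.86)]
jar_short [(array([0.593, 0.444, 0.132]), 0.74)]
mug [(array([0.427, 0.454, 0.031]), 0.57)]
bowl [(array([0.798, 0.022, 0.022]), 0.64)]
butter_dish [(array([ 0.4  , -0.464,  0.049]), 0.67)]
```

View pics/scene0.png

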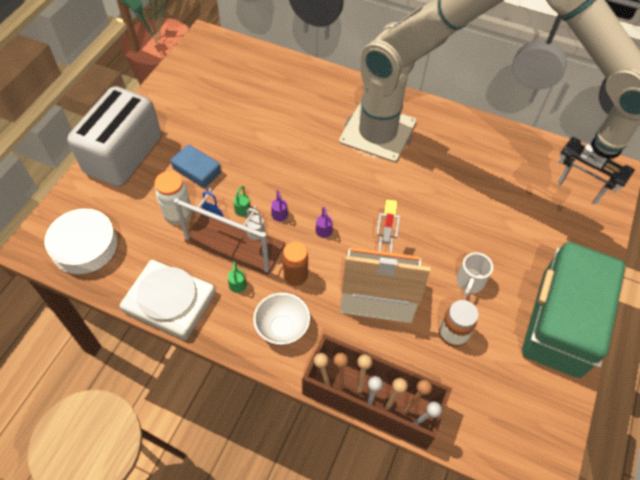

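View pics/top0.png

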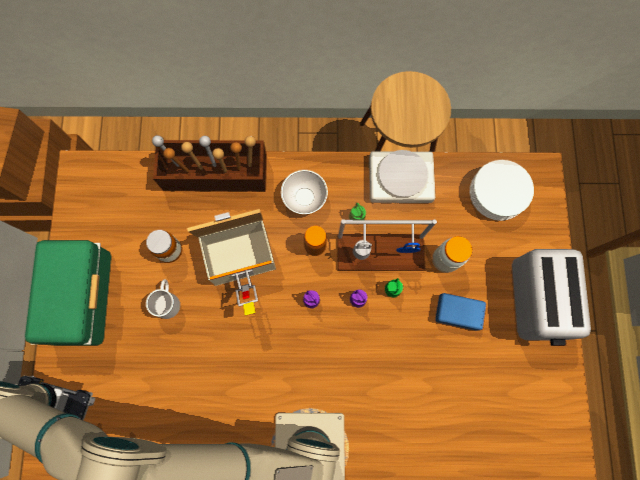

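The scene view shows the steel scoop hanging at (255,222) and the blue skimmer at (210,203). The look-alikes stand on the table: green at (242,203) and (237,280), purple at (280,210) and (324,226). Only the one at (255,222) is steel and on a hook, and the top view agrees, at (363,246). The lid is open and nearly upright, and the lever and bail stick out toward the robot at (388,215). Next come the crop and the geometry.

Run:
```python
from h import *
np.set_printoptions(precision=4,suppress=True)
F={c:cam(c) for c in('scene','top')}
a=cv2.resize(F['scene']['color'][170:290,180:310],None,fx=4.5,fy=4.5,interpolation=cv2.INTER_CUBIC)[:540,:390*1]
a=cv2.resize(F['scene']['color'][180:280,190:300],(400,364),interpolation=cv2.INTER_CUBIC)
b=cv2.resize(F['scene']['color'][190:330,330:440],(400,509),interpolation=cv2.INTER_CUBIC)
o=np.zeros((509,800,3),np.uint8);o[:364,:400]=a;o[:,400:]=b;cv2.imwrite('pics/crop1.png',o)
P=np.vstack([cloud(f,np.ones((480,640),bool)) for f in F.values()])
C=np.vstack([f['color'][f['z_map']>0] for f in F.values()]).astype(int)
np.savez('cl.npz',P=P,C=C)
def sel(x0,x1,y0,y1,z0,z1): return (P[:,0]>x0)&(P[:,0]<x1)&(P[:,1]>y0)&(P[:,1]<y1)&(P[:,2]>z0)&(P[:,2]<z1)
# rack base
m=sel(.5,.7,-.4,-.06,.009,.02); print('base',m.sum(),cv2.minAreaRect(P[m][:,:2].astype(np.float32)))
m=sel(.6,.72,-.4,-.06,.185,.21); q=P[m]; print('rail',m.sum(),q.min(0),q.max(0),np.polyfit(q[:,1],q[:,0],1),q.mean(0))
# tub rim
m=sel(.45,.72,.1,.36,.112,.123); print('rim',m.sum(),cv2.minAreaRect(P[m][:,:2].astype(np.float32)))
# lid
m=sel(.58,.75,.12,.36,.14,.27); q=P[m]; print('lid',m.sum(),q.min(0),q.max(0))
# floor of tub
m=sel(.5,.72,.12,.34,.001,.012); print('floor',m.sum(),cv2.minAreaRect(P[m][:,:2].astype(np.float32)))
for c,f in F.items():
    o=(f['color'].astype(int)); b,g,rr=o[...,0],o[...,1],o[...,2]
    q=cloud(f,(rr>180)&(g<60)&(b<60)); q=q[(abs(q[:,0]-.43)<.06)&(abs(q[:,1]-.18)<.06)]; print(c,'red',len(q),q.mean(0),q.min(0),q.max(0))
    q=cloud(f,(rr>180)&(g>160)&(b<80)); q=q[(abs(q[:,0]-.40)<.06)&(abs(q[:,1]-.18)<.06)]; print(c,'yel',len(q),q.mean(0),q.min(0),q.max(0))
    q=cloud(f,(rr>200)&(g>90)&(g<160)&(b<60)); q=q[(abs(q[:,0]-.53)<.06)&(abs(q[:,1]-.21)<.12)&(q[:,2]>.1)]; print(c,'seal',len(q),q.mean(0),q.min(0),q.max(0),np.polyfit(q[:,1],q[:,0],1))
    for n,lo in(('scoop',0),('skimmer',0)):
      for d in r.silhouettes(c,n):
        q=cloud(f,d['mask']); 
        if len(q): print(c,n,d['confidence'],len(q),np.median(q,0),np.percentile(q,2,0),np.percentile(q,98,0))
```

```text
base 4592 ((0.6002655625343323, -0.23106242716312408), (0.3372732102870941, 0.19852009415626526), 89.96617889404297)
rail 969 [ 0.6009 -0.3672  0.1853] [ 0.6604 -0.0884  0.21  ] [0.0003 0.6474] [ 0.6473 -0.2275  0.2006]
rim 622 ((0.5575575828552246, 0.21661072969436646), (0.2062934786081314, 0.20313426852226257), 16.264318466186523)
lid 3324 [0.6018 0.1379 0.1401] [0.6833 0.3405 0.27  ]
floor 2482 ((0.610044538974762, 0.22983349859714508), (0.21952927112579346, 0.21976609528064728), 0.05798492580652237)
scene red 33 [0.4425 0.1828 0.1683] [0.434  0.1767 0.1542] [0.4515 0.1895 0.1816]<stdin>:24: RuntimeWarning: Mean of empty slice.
  ret = um.true_divide(
Traceback (most recent call last):
ValueError: zero-size array to reduction operation minimum which has no identity
```

View pics/crop1.png

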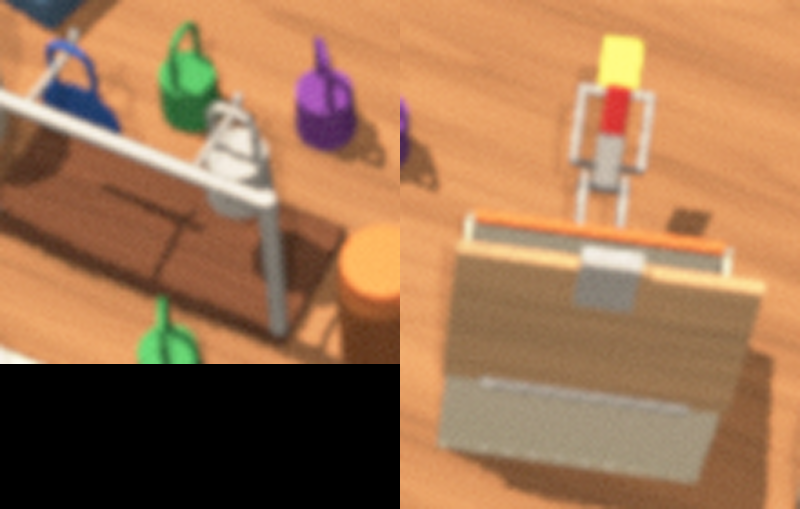

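The crop confirms that the target is the steel scoop on its hook, the right-hand one as seen here at about (255,222). The blue skimmer is on the other hook. The lid leans over the tub and the bail lies outside the red lever.

Run:
```python
from h import *
np.set_printoptions(precision=4,suppress=True)
F={c:cam(c) for c in('scene','top')}
for c,f in F.items():
    o=cv2.cvtColor(f['color'],cv2.COLOR_BGR2HSV); h,s,v=o[...,0],o[...,1],o[...,2]
    def st(n,m,x,y,d,z):
        q=cloud(f,m); q=q[(abs(q[:,0]-x)<d)&(abs(q[:,1]-y)<d)&(q[:,2]>z)]
        if len(q)<5: print(c,n,len(q));return q
        print(c,n,len(q),q.mean(0),np.percentile(q,3,0),np.percentile(q,97,0)); return q
    st('red',((h<6)|(h>174))&(s>180)&(v>100),.43,.18,.05,.05)
    st('yel',(h>22)&(h<36)&(s>120),.40,.18,.05,.1)
    q=st('seal',(h>7)&(h<17)&(s>200)&(v>180),.53,.21,.12,.11)
    if len(q)>5:print(np.polyfit(q[:,1],q[:,0],1))
    for n in('lid','scoop','skimmer','latch_bail','rack'):
      for d in r.silhouettes(c,n):
        q=cloud(f,cv2.erode(d['mask'].astype(np.uint8),np.ones((2,2)))>0)
        if len(q)>5 and d['confidence']>.5:
          print(c,n,round(d['confidence'],2),len(q),np.median(q,0),np.percentile(q,3,0),np.percentile(q,97,0))
          if n=='lid':
            k=q[q[:,2]>.14];m=k.mean(0);n_=np.linalg.svd(k-m,full_matrices=False)[2][2];print('plane',m,n_)
          if n=='scoop':
            k=q[(q[:,2]>.1)]
            for z in np.arange(.1,.22,.01):
              kk=k[abs(k[:,2]-z)<.005]
              if len(kk)>2: print('  z',round(z,3),len(kk),kk.mean(0),kk[:,1].min(),kk[:,1].max())
```

```text
scene red 59 [0.4427 0.1824 0.1684] [0.4327 0.1753 0.1533] [0.4503 0.1897 0.183 ]
scene yel 129 [0.4006 0.1703 0.171 ] [0.3854 0.1554 0.1579] [0.4133 0.1851 0.1826]
scene seal 0
scene lid 0.81 2969 [0.6456 0.2413 0.2091] [0.6162 0.1494 0.1341] [0.6753 0.333  0.2739]
plane [0.6451 0.2414 0.213 ] [-0.955  -0.2699 -0.1232]
scene scoop 0.94 359 [ 0.7323 -0.1471  0.0479] [ 0.704  -0.1711  0.0031] [ 0.7477 -0.1306  0.1004]
  z 0.1 3 [ 0.7353 -0.1495  0.1038] -0.15090957660621934 -0.14770679746860524
  z 0.11 8 [ 0.7262 -0.1516  0.1107] -0.15628701693008343 -0.14755577438593243
scene scoop 0.88 238 [ 0.5914 -0.1518  0.1354] [ 0.5722 -0.1707  0.0919] [ 0.6135 -0.1356  0.1895]
  z 0.1 6 [ 0.6051 -0.1533  0.1023] -0.17070821219045546 -0.13591341578531757
  z 0.11 10 [ 0.6032 -0.1487  0.1088] -0.16414054912585885 -0.13332473008815549
  z 0.12 12 [ 0.5898 -0.137   0.1202] -0.1427359023008913 -0.13449859683667167
  z 0.13 50 [ 0.5917 -0.1503  0.132 ] -0.1750225072454626 -0.135277290210797
  z 0.14 94 [ 0.5882 -0.1564  0.1384] -0.1722689551752085 -0.1368969448022344
  z 0.15 9 [ 0.5933 -0.1472  0.
[... 3078 characters left out ...]
1593  0.1982] -0.17069328065468703 -0.14810224792965862
top scoop 0.59 210 [ 0.4757 -0.2621  0.0535] [ 0.457  -0.2862  0.0234] [ 0.4962 -0.2426  0.1112]
  z 0.1 7 [ 0.4741 -0.2652  0.1026] -0.2691302953967625 -0.25979736424918193
  z 0.11 22 [ 0.4787 -0.2649  0.1088] -0.2687358527174529 -0.26115825749913113
top skimmer 0.57 172 [ 0.5754 -0.1558  0.1385] [ 0.5608 -0.1764  0.1067] [ 0.5913 -0.1381  0.1939]
top skimmer 0.55 146 [ 0.5843 -0.3015  0.1185] [ 0.5784 -0.34    0.0127] [ 0.6211 -0.2731  0.1992]
top rack 0.79 3124 [ 0.6035 -0.2319  0.0157] [ 0.5419 -0.3616  0.0052] [ 0.6555 -0.0978  0.2051]
top rack 0.57 1010 [ 0.5657 -0.4248  0.1545] [ 0.5343 -0.4698  0.02  ] [ 0.6079 -0.3949  0.1659]
```

Steel scoop: loop at about (0.585, -0.158), top at about 0.195. Rack yaw is about 0. Tub: centre about (0.582, 0.223), yaw about 0.277, and the lever is about 62° up. I'll move toward the scoop now.

apply_moves:
  motion:
    - [0, 0, -32, -0.0838]
    - [0, 0, -32, -0.0838]
    - [0, 0, -32, -0.0838]
    - [-17.6, -32.8, 0, 0]
    - [-17.6, -32.8, 0, 0]
    - [-17.6, -32.8, 0, 0]
    - [-17.6, -32.8, 0, 0]
    - [-17.6, -32.8, 0, 0]
    - [-17.6, -32.8, 0, 0]
    - [-17.6, -32.8, 0, 0]
    - [-17.6, -32.8, 0, 0]
    - [-17.6, -32.8, 0, 0]
  grip: 1

```text
time_s: 3.7
tcp_pos: [0.3208, 0.3326, 0.3017]
orientation: [0.0, 1.0, 0.0, 0.0]
force: [0.8, 0.1, 0.0]
grip_width: 0.0939
grasp_force: 0.0
```

apply_moves:
  motion:
    - [-17.6, -32.8, 0, 0]
    - [-17.6, -32.8, 0, 0]
    - [-17.6, -32.8, 0, 0]
    - [-17.6, -32.8, 0, 0]
    - [-17.6, -32.8, 0, 0]
    - [-17.6, -32.8, 0, 0]
    - [-17.6, -32.8, 0, 0]
    - [-17.6, -32.8, 0, 0]
    - [-17.6, -32.8, 0, 0]
    - [-17.6, -32.8, 0, 0]
    - [-17.6, -32.8, 0, 0]
    - [0, 0, 0, 0]

```text
time_s: 4.7
tcp_pos: [0.5162, -0.035, 0.3018]
orientation: [0.005, 1.0, -0.003, 0.002]
force: [0.1, -0.0, -0.1]
grip_width: 0.0937
grasp_force: 0.0
```

apply_moves:
  motion:
    - [-17.2, -30.8, 0, 0]
    - [-17.2, -30.8, 0, 0]
    - [-17.2, -30.8, 0, 0]
    - [-17.2, -30.8, 0, 0]
    - [0, 0, 0, 0]
    - [0, 0, 30, 0]
    - [0, 0, 30, 0]
    - [0, 0, 10, 0]
    - [0, 0, 0, 0]

```text
time_s: 5.45
tcp_pos: [0.5803, -0.1486, 0.2289]
orientation: [-0.0, 1.0, 0.001, -0.003]
force: [-0.4, 0.9, -0.0]
grip_width: 0.0935
grasp_force: 0.0
```

Run:
```python
from h import *
np.set_printoptions(precision=4,suppress=True)
print(r.get_state()['tcp_pos'],r.get_state()['qpos'])
f=cam('scene'); g=cam('top')
a=cv2.resize(f['color'][150:280,190:310],(400,433),interpolation=cv2.INTER_CUBIC)
b=cv2.resize(g['color'][190:300,320:420],(400,440),interpolation=cv2.INTER_CUBIC)[:433]
cv2.imwrite('pics/c2.png',np.hstack([a,b]))
print(px(f,[.585,-.158,.195]),px(g,[.585,-.158,.195]))
d=np.load('cl.npz');P=d['P']
for x0 in np.arange(.68,.95,.03):
    m=(abs(P[:,0]-x0)<.015)&(abs(P[:,1]-.26)<.13); print(round(x0,2),P[m][:,2].max() if m.any() else 0)
```

```text
[ 0.5803 -0.1486  0.2289] [ 0.0378  0.5444  0.2642  1.6363 -0.1626  0.9886  1.9269]
[[253.7862 210.0959]] [[364.3672 243.6521]]
0.68 0.27584046433402554
0.71 0.011978216850050924
0.74 0.01671881614610405
0.77 0.015179632831731567
0.8 0.13133759554074936
0.83 0.20188102544850825
0.86 0.2137818318578629
0.89 0.2223783329045694
0.92 0.21456531360652956
```

View pics/c2.png

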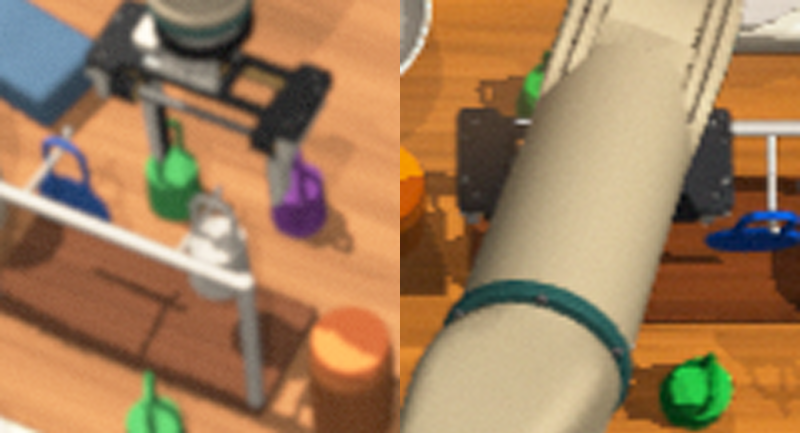

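The gripper is above the scoop, with a finger on each side of the loop. I'll correct by 5 mm in x and 9 mm in y, lower it and grip.

apply_moves:
  motion:
    - [-5, -9, 0, 0]
    - [0, 0, 0, 0]
    - [0, 0, 25, 0]
    - [0, 0, 25, 0]
    - [0, 0, 20, 0]
    - [0, 0, 9, 0]
    - [0, 0, 0, 0]

```text
time_s: 6.13
tcp_pos: [0.5866, -0.1589, 0.1513]
orientation: [0.0, 1.0, 0.0, -0.001]
force: [0.0, 0.3, 1.3]
grip_width: 0.0938
grasp_force: 0.0
```

apply_moves:
  motion:
    - [0, 0, 0, 0]
    - [0, 0, 0, 0]
    - [0, 0, 0, 0]
    - [0, 0, 0, 0]
    - [0, 0, 0, 0]
    - [0, 0, 0, 0]
  grip: 0.3
  grip_force: 25

```text
time_s: 6.63
tcp_pos: [0.5877, -0.1589, 0.153]
orientation: [0.0, 1.0, -0.0, 0.0]
force: [0.4, 0.8, 0.6]
grip_width: 0.0573
grasp_force: 0.0
```

apply_moves:
  motion:
    - [0, 0, 0, 0]
    - [0, 0, 0, 0]
    - [0, 0, 0, 0]
    - [0, 0, 0, 0]
    - [0, 0, 0, 0]

```text
time_s: 7.05
tcp_pos: [0.5873, -0.1588, 0.1525]
orientation: [0.0, 1.0, 0.0, -0.0]
force: [-0.8, 1.5, 1.3]
grip_width: 0.0425
grasp_force: 24.9
```

apply_moves:
  motion:
    - [0, 0, -8, 0]
    - [0, 0, -12, 0]
    - [0, 0, -8, 0]
    - [0, 0, 0, 0]
    - [15, 0, 0, 0]
    - [20, 0, 0, 0]
    - [20, 0, 0, 0]
    - [15, 0, 0, 0]
    - [0, 0, 0, 0]

```text
time_s: 7.8
tcp_pos: [0.5136, -0.159, 0.1803]
orientation: [0.001, 1.0, 0.0, -0.002]
force: [-0.4, 0.6, -1.4]
grip_width: 0.0424
grasp_force: 24.9
```

apply_moves:
  motion:
    - [0, 0, -25, 0]
    - [0, 0, -35, 0]
    - [0, 0, -35, 0]
    - [0, 0, -25, 0]
    - [0, 0, 0, 0]

```text
time_s: 8.22
tcp_pos: [0.5214, -0.1601, 0.3059]
orientation: [0.0, 1.0, -0.001, 0.005]
force: [1.0, -0.3, -1.4]
grip_width: 0.0426
grasp_force: 24.9
```

Run:
```python
from h import *
np.set_printoptions(precision=4,suppress=True)
f=cam('scene'); s=r.get_state();print(s['tcp_pos'],s['grip_width'])
cv2.imwrite('pics/c3.png',cv2.resize(f['color'][90:330,170:490],(800,600)))
for n in('scoop','skimmer'):print([(np.round(d['location'],3),round(d['confidence'],2)) for d in r.look_for('scene',n)])
```

```text
[ 0.5198 -0.1594  0.303 ] 0.04257402634035365
[(array([ 0.528, -0.163,  0.295]), 0.92), (array([ 0.492, -0.262,  0.052]), 0.81), (array([0.46 , 0.   , 0.047]), 0.77), (array([ 0.461, -0.143,  0.049]), 0.67), (array([ 0.731, -0.143,  0.054]), 0.6)]
[(array([ 0.592, -0.293,  0.132]), 0.59)]
```

View pics/c3.png

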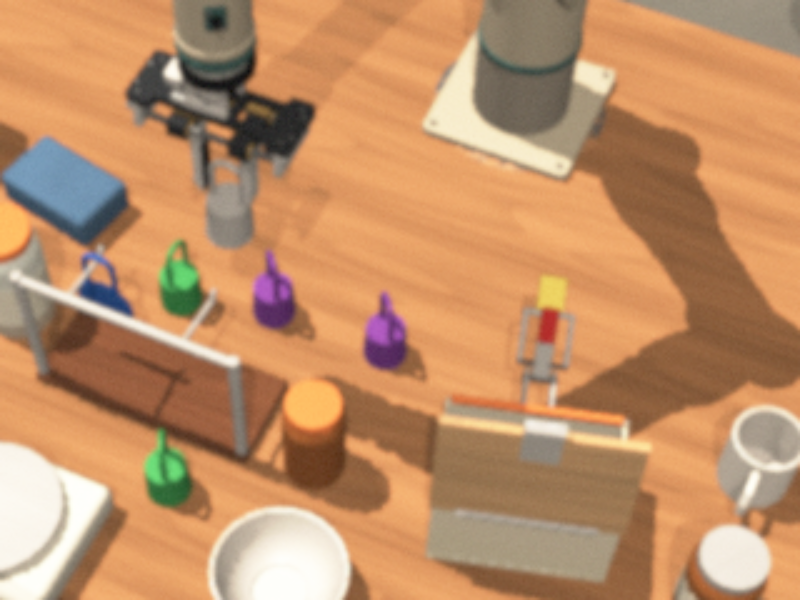

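The steel scoop is in the gripper at (230,215) in this crop, and the skimmer is still on its hook at (103,285). I'll carry the scoop over the tub.

apply_moves:
  motion:
    - [-5, 25, 0, 0]
    - [-5, 35, 0, 0]
    - [-5, 35, 0, 0]
    - [-5, 37, 0, 0]
    - [-5, 37, 0, 0]
    - [-5, 37, 0, 0]
    - [-5, 37, 0, 0]
    - [-5, 37, 0, 0]
    - [-5, 37, 0, 0]
    - [-5, 37, 0, 0]
    - [0, 25, 0, 0]
    - [0, 0, 0, 0]

```text
time_s: 9.37
tcp_pos: [0.5652, 0.2286, 0.2971]
orientation: [-0.005, 1.0, 0.002, -0.003]
force: [-0.8, 0.4, -2.2]
grip_width: 0.0426
grasp_force: 24.9
```

apply_moves:
  motion:
    - [0, 0, 0, -0.0923]
    - [0, 0, 0, -0.0923]
    - [0, 0, 0, -0.0923]
    - [0, 0, 0, 0]
    - [0, 0, 0, 0]

```text
time_s: 9.78
tcp_pos: [0.5669, 0.2194, 0.2988]
orientation: [-0.136, 0.991, -0.0, -0.001]
force: [0.0, 0.2, -1.5]
grip_width: 0.0425
grasp_force: 24.9
```

apply_moves:
  motion:
    - [0, 0, 25, 0]
    - [0, 0, 30, 0]
    - [0, 0, 30, 0]
    - [0, 0, 30, 0]
    - [0, 0, 30, 0]
    - [0, 0, 30, 0]
    - [0, 0, 25, 0]
    - [0, 0, 12, 0]
    - [0, 0, 5, 0]
    - [0, 0, 0, 0]

```text
time_s: 10.62
tcp_pos: [0.5671, 0.2198, 0.0825]
orientation: [-0.137, 0.991, -0.0, -0.001]
force: [0.8, -0.0, -1.3]
grip_width: 0.0423
grasp_force: 24.9
```

apply_moves:
  motion:
    - [0, 0, 4, 0]
    - [0, 0, 4, 0]
    - [0, 0, 0, 0]

```text
time_s: 10.87
tcp_pos: [0.5679, 0.2203, 0.076]
orientation: [-0.138, 0.99, 0.0, 0.001]
force: [-0.1, -0.9, -1.0]
grip_width: 0.0425
grasp_force: 24.9
```

apply_moves:
  motion:
    - [0, 0, 2.5, 0]
    - [0, 0, 0, 0]
    - [0, 0, 0, 0]

```text
time_s: 11.12
tcp_pos: [0.5677, 0.2202, 0.0733]
orientation: [-0.138, 0.99, 0.0, 0.0]
force: [1.3, -1.0, -1.6]
grip_width: 0.0424
grasp_force: 24.9
```

apply_moves:
  motion:
    - [0, 0, 0, 0]
    - [0, 0, 0, 0]
    - [0, 0, 0, 0]
    - [0, 0, 0, 0]
    - [0, 0, 0, 0]
    - [0, 0, 0, 0]
    - [0, 0, -20, 0]
    - [0, 0, -30, 0]
    - [0, 0, -40, 0]
    - [0, 0, -40, 0]
    - [0, 0, -40, 0]
    - [0, 0, -40, 0]
  grip: 0.75

```text
time_s: 12.12
tcp_pos: [0.5671, 0.22, 0.2851]
orientation: [-0.138, 0.99, 0.0, -0.0]
force: [0.7, 0.3, -0.0]
grip_width: 0.0707
grasp_force: 0.0
```

apply_moves:
  motion:
    - [0, 0, -30, 0]
    - [-15, 0, -20, 0]
    - [-35, 0, 0, 0]
    - [-35, 0, 0, 0]
    - [-30, 0, 0, 0]
    - [0, 0, 25, 0]
    - [0, 0, 35, 0]
    - [0, 0, 30, 0]
    - [0, 0, 0, 0]
  grip: 0

```text
time_s: 12.87
tcp_pos: [0.674, 0.2503, 0.2355]
orientation: [-0.138, 0.99, -0.001, -0.006]
force: [-0.9, 0.2, -0.8]
grip_width: 0.0142
grasp_force: 0.0
```

Run:
```python
from h import *
np.set_printoptions(precision=4,suppress=True)
f=cam('scene'); g=cam('top');s=r.get_state();print(s['tcp_pos'],s['grip_width'])
a=cv2.resize(f['color'][160:340,320:460],(400,514)); b=cv2.resize(g['color'][190:330,180:290],(400,514))
cv2.imwrite('pics/c4.png',np.hstack([a,b]))
for c in('scene','top'):
  for n in('lid','scoop'):print(c,n,[(np.round(d['location'],3),round(d['confidence'],2)) for d in r.look_for(c,n)])
```

```text
[0.6777 0.2514 0.2426] 0.005806337186785947
scene lid [(array([0.652, 0.241, 0.183]), 0.62), (array([ 0.622, -0.22 ,  0.01 ]), 0.6)]
scene scoop [(array([ 0.463, -0.144,  0.054]), 0.73), (array([ 0.493, -0.258,  0.055]), 0.6), (array([0.458, 0.004, 0.049]), 0.6)]
top lid [(array([0.653, 0.18 , 0.235]), 0.72), (array([ 0.401, -0.461,  0.05 ]), 0.69)]
top scoop [(array([ 0.471, -0.261,  0.049]), 0.8), (array([ 0.438, -0.148,  0.054]), 0.62), (array([ 0.443, -0.003,  0.052]), 0.62), (array([ 0.718, -0.151,  0.049]), 0.57)]
```

View pics/c4.png

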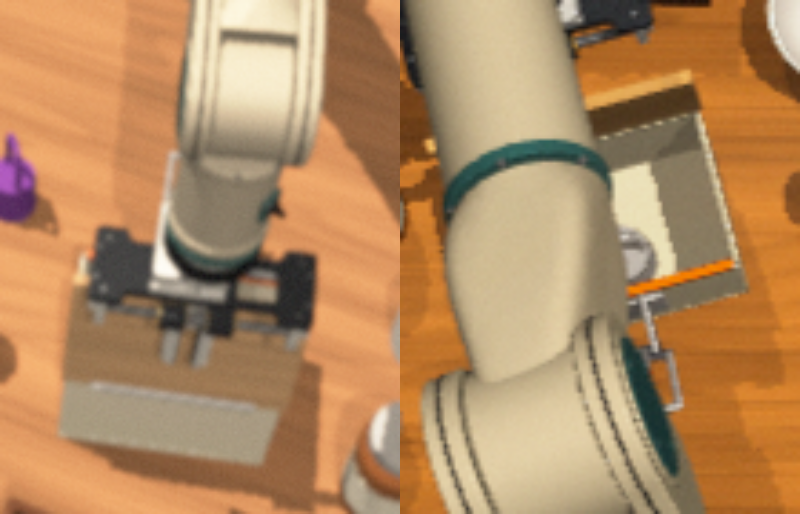

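The scoop sits in the tub, visible at about (635,255) in the right-hand crop, and the closed fingers are behind the lid. I'll push the lid along its arc.

apply_moves:
  motion:
    - [20, 0, 0, 0]
    - [17, 0, 0, 0]
    - [12, 0, 2, 0]
    - [11, 0, 3, 0]
    - [11, 0, 5, 0]
    - [11, 0, 5, 0]
    - [10, 0, 7, 0]
    - [9, 0, 7, 0]
    - [8, 0, 9, 0]
    - [8, 0, 8, 0]

```text
time_s: 14.0
tcp_pos: [0.567, 0.2201, 0.1991]
orientation: [-0.138, 0.99, 0.001, 0.003]
force: [1.4, 0.8, -0.2]
grip_width: 0.0002
grasp_force: 0.5
```

apply_moves:
  motion:
    - [6, 0, 10, 0]
    - [6, 0, 10, 0]
    - [4, 0, 11, 0]
    - [4, 0, 11, 0]
    - [2, 0, 11, 0]
    - [1, 0, 7, 0]
    - [0, 0, 0, 0]
    - [0, 0, 0, 0]

```text
time_s: 14.67
tcp_pos: [0.5442, 0.2136, 0.1378]
orientation: [-0.138, 0.99, 0.0, 0.001]
force: [0.9, -0.1, -0.5]
grip_width: 0.0005
grasp_force: 0.0
```

apply_moves:
  motion:
    - [0, 0, 3, 0]
    - [0, 0, 3, 0]
    - [0, 0, 0, 0]
    - [0, 0, 0, 0]

```text
time_s: 15.0
tcp_pos: [0.5446, 0.2137, 0.1325]
orientation: [-0.138, 0.99, 0.0, 0.001]
force: [-0.2, 0.1, 7.6]
grip_width: 0.0005
grasp_force: 4.1
```

Run:
```python
from h import *
np.set_printoptions(precision=4,suppress=True)
s=r.get_state();print(s['tcp_pos'],s['force'])
f=cam('scene')
for n in('lid','keeper','lid_edge','bail_tab','lever_tip','latch_lever'):print(n,[(np.round(d['location'],3),round(d['confidence'],2)) for d in r.look_for('scene',n)])
P=cloud(f,np.ones((480,640),bool));u=np.array([.962,.273]);d=P[:,:2]-[.582,.223];U=d@u;V=d@[-.273,.962]
for a in range(-95,80,10):
    m=(abs(U-a/1e3)<.005)&(abs(V)<.1)&(abs(V)>.03)&(P[:,2]<.2)&(P[:,2]>.1)
    if m.sum()>3:print(a,m.sum(),np.median(P[m,2]).round(4))
```

```text
[0.5446 0.2137 0.1325] [-0.2222  0.0959  7.6184]
lid [(array([0.587, 0.229, 0.132]), 0.82)]
keeper [(array([0.588, 0.23 , 0.131]), 0.78), (array([ 0.597, -0.424,  0.127]), 0.22)]
lid_edge [(array([0.588, 0.229, 0.134]), 0.89)]
bail_tab [(array([0.615, 0.236, 0.132]), 0.66)]
lever_tip []
latch_lever []
-75 46 0.1296
-65 152 0.1316
-55 169 0.132
-45 161 0.1315
-35 168 0.131
-25 157 0.1311
-15 176 0.1314
-5 164 0.1316
5 180 0.1314
15 179 0.131
25 172 0.1305
35 174 0.1309
45 166 0.1309
55 184 0.1309
65 198 0.1302
75 280 0.1258
```

The lid is shut: its surface reads 0.131 everywhere, with a 7.6 N contact force. I'll retract and move above the bail tab.

apply_moves:
  motion:
    - [0, 0, -10, 0]
    - [0, 0, -30, 0]
    - [0, 0, -40, 0]
    - [0, 0, -40, 0]
    - [0, 0, -30, 0]
    - [25, 0, 0, 0]
    - [35, 0, 0, 0]
    - [40, 0, 0, 0]
    - [35, 0, 0, 0]
    - [15, 0, 0, 0]
    - [0, 0, 0, 0]
  grip: 0.6

```text
time_s: 16.27
tcp_pos: [0.3958, 0.1713, 0.2818]
orientation: [-0.138, 0.99, 0.0, -0.001]
force: [0.2, -0.8, -0.2]
grip_width: 0.0562
grasp_force: 0.0
```

```bash
cat > t.py <<'E'
from h import *
np.set_printoptions(precision=4,suppress=True)
s=r.get_state()
U0=np.array([.962,.273]);V0=np.array([-.273,.962])
tf=lambda p:np.array([(np.array(p)[:2]-[.582,.223])@U0,(np.array(p)[:2]-[.582,.223])@V0,p[2]])
print('tcp',tf(s['tcp_pos']),s['force'])
F={c:cam(c) for c in('scene','top')}
for c,f in F.items():
    o=cv2.cvtColor(f['color'],cv2.COLOR_BGR2HSV); h,ss,v=o[...,0],o[...,1],o[...,2]
    for n,m in (('red',((h<6)|(h>174))&(ss>160)&(v>80)),('yel',(h>22)&(h<36)&(ss>120))):
        q=np.array([tf(p) for p in cloud(f,m)]); 
        if len(q): q=q[(q[:,0]>-.27)&(q[:,0]<.06)&(abs(q[:,1])<.05)&(q[:,2]>.03)]
        if len(q)>4:print(c,n,len(q),q.mean(0),np.percentile(q,4,0),np.percentile(q,96,0))
E
python3 t.py
```

```text
tcp [-0.1932  0.0011  0.2818] [ 0.2127 -0.7867 -0.1985]
scene red 74 [-0.1454 -0.001   0.1679] [-0.1544 -0.0093  0.1547] [-0.1348  0.0069  0.1835]
scene yel 113 [-0.1886 -0.0011  0.171 ] [-0.2038 -0.0149  0.1594] [-0.1747  0.0129  0.1826]
```

apply_moves:
  motion:
    - [-3, 0, 25, 0]
    - [0, 0, 35, 0]
    - [0, 0, 35, 0]
    - [0, 0, 27, 0]
    - [0, 0, 10, 0]
    - [0, 0, 0, 0]

```text
time_s: 16.87
tcp_pos: [0.4021, 0.1728, 0.1464]
orientation: [-0.138, 0.99, -0.001, -0.002]
force: [0.2, -0.0, 0.3]
grip_width: 0.0561
grasp_force: 0.0
```

apply_moves:
  motion:
    - [0, 0, 0, 0]
    - [0, 0, 0, 0]
    - [0, 0, 0, 0]
    - [0, 0, 0, 0]
    - [0, 0, 0, 0]
    - [0, 0, 0, 0]
    - [0, 0, 0, 0]
  grip: 0.2
  grip_force: 10

```text
time_s: 17.45
tcp_pos: [0.4024, 0.1743, 0.1495]
orientation: [-0.138, 0.99, 0.001, 0.001]
force: [-1.2, 4.2, 1.5]
grip_width: 0.03
grasp_force: 10.0
```

The tab is pinched at 30 mm. I'll regrip slightly further out so the fingers clear the bar when it is upright.

apply_moves:
  motion:
    - [0, 0, 0, 0]
    - [0, 0, 0, 0]
    - [4, 0, -3, 0]
    - [0, 0, 0, 0]
  grip: 0.45

```text
time_s: 17.78
tcp_pos: [0.3974, 0.1712, 0.1521]
orientation: [-0.138, 0.99, -0.0, -0.001]
force: [-0.1, 1.2, -0.2]
grip_width: 0.0424
grasp_force: 0.0
```

apply_moves:
  motion:
    - [0, 0, 0, 0]
    - [0, 0, 0, 0]
    - [0, 0, 0, 0]
    - [0, 0, 0, 0]
    - [0, 0, 0, 0]
  grip: 0.2

```text
time_s: 18.2
tcp_pos: [0.3978, 0.1729, 0.152]
orientation: [-0.138, 0.99, 0.0, -0.0]
force: [-2.4, 3.7, 1.2]
grip_width: 0.0299
grasp_force: 10.0
```

apply_moves:
  motion:
    - [-5, 0, -6, 0]
    - [-5, 0, -6, 0]
    - [-6, 0, -5, 0]
    - [-6, 0, -5, 0]
    - [-7, 0, -4, 0]
    - [-7, 0, -3.5, 0]
    - [0, 0, 0, 0]

```text
time_s: 18.78
tcp_pos: [0.4337, 0.1833, 0.1821]
orientation: [-0.138, 0.99, 0.001, 0.0]
force: [-2.8, 5.8, 3.5]
grip_width: 0.0297
grasp_force: 10.0
```

```bash
python3 t.py
```

```text
tcp [-0.1535  0.0022  0.1821] [-2.7573  5.7656  3.4846]
scene red 31 [-0.1418 -0.0013  0.1604] [-0.1468 -0.0082  0.1519] [-0.1371  0.0063  0.1671]
```

apply_moves:
  motion:
    - [-7, 1.5, -2.5, 0]
    - [-8, 0, -2, 0]
    - [-8, 0, -1, 0]
    - [-9, 0, -0.5, 0]
    - [-7, 0, 0.5, 0]
    - [-7, 0, 1, 0]
    - [0, 0, 0, 0]

```text
time_s: 19.47
tcp_pos: [0.4791, 0.1964, 0.1859]
orientation: [-0.138, 0.99, 0.0, 0.001]
force: [-0.1, 2.1, 2.7]
grip_width: 0.0302
grasp_force: 10.0
```

apply_moves:
  motion:
    - [-7, 0, 1.5, 0]
    - [-7, 0, 2, 0]
    - [-6, 0, 3, 0]
    - [-6, 0, 3, 0]
    - [0, 0, 0, 0]

```text
time_s: 19.88
tcp_pos: [0.5038, 0.2033, 0.1761]
orientation: [-0.138, 0.99, -0.0, 0.001]
force: [1.7, 0.8, 4.4]
grip_width: 0.0301
grasp_force: 10.0
```

```bash
python3 t.py
python3 - <<'E'
from h import *
f=cam('scene'); cv2.imwrite('pics/c5.png',cv2.resize(f['color'][150:330,310:490],(600,600),interpolation=cv2.INTER_CUBIC))
E
```

```text
tcp [-0.0806  0.0024  0.1761] [1.7275 0.7697 4.4103]
scene red 38 [-0.1193 -0.0039  0.2022] [-0.1512 -0.0162  0.1521] [-0.0539  0.0071  0.3083]
```

View pics/c5.png

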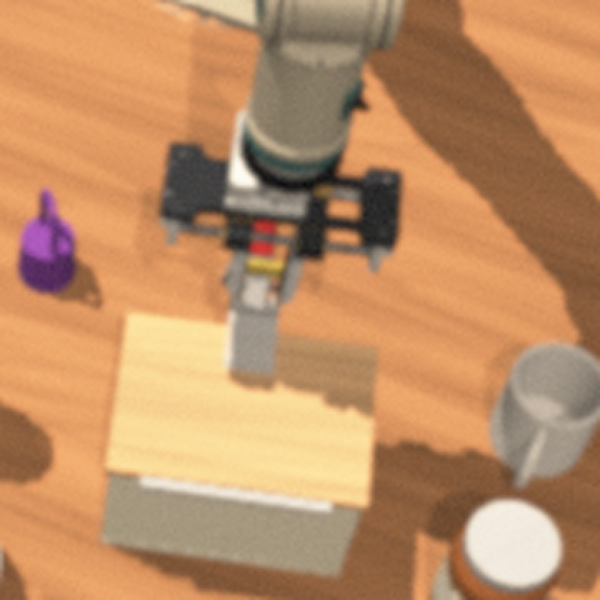

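The yellow tab is between the fingers at (262,265), past upright, with the lid shut. I'll lower it a bit more, then release.

apply_moves:
  motion:
    - [-6, 0, 4, 0]
    - [-6, 0, 4, 0]
    - [-5, 0, 5, 0]
    - [0, 0, 0, 0]

```text
time_s: 20.37
tcp_pos: [0.5189, 0.2077, 0.1623]
orientation: [-0.138, 0.99, -0.0, -0.0]
force: [1.2, 0.7, 2.2]
grip_width: 0.0298
grasp_force: 10.0
```

apply_moves:
  motion:
    - [0, 0, 0, 0]
    - [0, 0, 0, 0]
    - [0, 0, 0, 0]
    - [0, 0, -10, 0]
    - [0, 0, -30, 0]
    - [0, 0, -40, 0]
    - [0, 0, -40, 0]
    - [0, 0, -20, 0]
    - [0, 0, 0, 0]
  grip: 0.6

```text
time_s: 21.12
tcp_pos: [0.5206, 0.2085, 0.3095]
orientation: [-0.138, 0.99, 0.001, 0.005]
force: [-0.2, -0.3, -0.1]
grip_width: 0.0564
grasp_force: 0.0
```

```bash
python3 t.py
python3 - <<'E'
from h import *
f=cam('scene'); g=cam('top'); a=cv2.resize(f['color'][190:290,340:440],(400,400),interpolation=cv2.INTER_CUBIC)
b=cv2.resize(g['color'][200:320,190:290],(400,480),interpolation=cv2.INTER_CUBIC)[:400]
cv2.imwrite('pics/c6.png',np.hstack([a,b]))
E
```

```text
tcp [-0.063   0.0029  0.3095] [-0.1996 -0.2733 -0.0843]
scene red 84 [-0.1568 -0.0009  0.1616] [-0.1689 -0.0089  0.149 ] [-0.1453  0.0068  0.1744]
scene yel 90 [-0.0459  0.0006  0.148 ] [-0.0629 -0.0111  0.1407] [-0.0321  0.0127  0.154 ]
top yel 34 [-0.0646 -0.0149  0.2137] [-0.1448 -0.0443  0.1405] [-0.0391 -0.0068  0.6391]
```

View pics/c6.png

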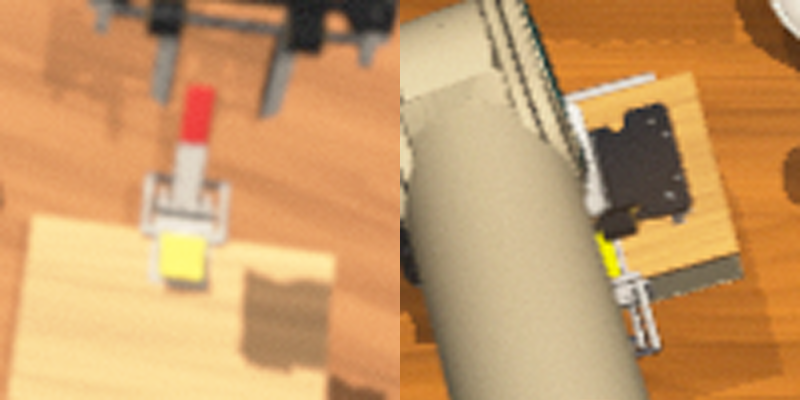

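The bail has fallen onto the lid with its bar behind the keeper lip; the tab is at (183,257) in the left crop. The lever is about 51° up. Next I'll close the fingers and press the lever down along its arc.

apply_moves:
  motion:
    - [25, -3, 0, 0]
    - [32, 0, 0, 0]
    - [25, 0, 0, 0]
    - [0, 0, 20, 0]
    - [0, 0, 35, 0]
    - [0, 0, 35, 0]
    - [0, 0, 25, 0]
    - [0, 0, 13, 0]
    - [0, 0, 4, 0]
    - [0, 0, 0, 0]
  grip: 0

```text
time_s: 22.15
tcp_pos: [0.4385, 0.1816, 0.1696]
orientation: [-0.138, 0.99, -0.001, -0.002]
force: [0.1, -0.3, -0.0]
grip_width: 0.0004
grasp_force: 0.0
```

```bash
python3 t.py
```

```text
tcp [-0.1494 -0.0006  0.1696] [ 0.0768 -0.2749 -0.0499]
scene red 18 [-0.1471 -0.0001  0.1517] [-0.1508 -0.0071  0.1475] [-0.1434  0.007   0.1553]
scene yel 93 [-0.0469  0.0006  0.1474] [-0.0635 -0.0115  0.1401] [-0.0306  0.0128  0.1557]
```

apply_moves:
  motion:
    - [6, 0, 4, 0]
    - [6, 0, 5, 0]
    - [4, 0, 5, 0]
    - [4, 0, 5, 0]
    - [3, 0, 6, 0]
    - [3, 0, 6, 0]
    - [2, 0, 6, 0]
    - [2, 0, 6, 0]
    - [2, 0, 6, 0]
    - [3, 0, 7, 0]
    - [0, 0, 0, 0]

```text
time_s: 23.17
tcp_pos: [0.4049, 0.1722, 0.1141]
orientation: [-0.138, 0.99, -0.0, -0.001]
force: [-0.1, 0.2, 0.7]
grip_width: 0.0006
grasp_force: 0.0
```

apply_moves:
  motion:
    - [1, 0, 5, 0]
    - [1, 0, 6, 0]
    - [-1, 0, 6, 0]
    - [-1, 0, 5, 0]
    - [0, 0, 0, 0]

```text
time_s: 23.58
tcp_pos: [0.4062, 0.1728, 0.0926]
orientation: [-0.138, 0.99, -0.0, -0.001]
force: [-0.8, 0.2, 0.3]
grip_width: 0.0008
grasp_force: 0.0
```

```bash
python3 t.py
```

```text
tcp [-0.1828 -0.0003  0.0926] [-0.8054  0.2052  0.2624]
scene red 11 [-0.1675 -0.0013  0.093 ] [-0.172  -0.0077  0.0887] [-0.1613  0.0041  0.0991]
scene yel 62 [-0.064  -0.0006  0.153 ] [-0.0807 -0.0136  0.1399] [-0.0498  0.0109  0.1646]
top yel 94 [-0.0611  0.0012  0.1563] [-0.0732 -0.0133  0.1418] [-0.0495  0.014   0.1667]
```

The lever follows and the bail is being drawn against the lip. I'll continue down.

apply_moves:
  motion:
    - [-2, 0, 6, 0]
    - [-2, 0, 6, 0]
    - [-3, 0, 5, 0]
    - [-3, 0, 5, 0]
    - [0, 0, 0, 0]

```text
time_s: 24.1
tcp_pos: [0.4164, 0.1757, 0.0704]
orientation: [-0.138, 0.99, -0.0, -0.0]
force: [-0.4, -0.1, 0.1]
grip_width: 0.0003
grasp_force: 0.0
```

apply_moves:
  motion:
    - [-2, 0, 5, 0]
    - [-2, 0, 5, 0]
    - [-1, 0, 4, 0]
    - [0, 0, 2, 0]
    - [0, 0, 0, 0]

```text
time_s: 24.52
tcp_pos: [0.4194, 0.1766, 0.055]
orientation: [-0.138, 0.99, -0.0, -0.001]
force: [-1.8, -0.1, 4.0]
grip_width: 0.0004
grasp_force: 2.3
```

```bash
python3 t.py
```

```text
tcp [-0.169  -0.0003  0.055 ] [-1.774  -0.1074  4.0164]
scene yel 44 [-0.0651 -0.0001  0.1571] [-0.0818 -0.0124  0.1409] [-0.053   0.0111  0.1676]
top yel 58 [-0.0598  0.0021  0.1607] [-0.0677 -0.0123  0.1359] [-0.0482  0.0161  0.1714]
```

apply_moves:
  motion:
    - [0, 0, 2, 0]
    - [0, 0, 2, 0]
    - [0, 0, 0, 0]
    - [0, 0, 0, 0]

```text
time_s: 24.95
tcp_pos: [0.4183, 0.1763, 0.052]
orientation: [-0.138, 0.99, -0.0, -0.002]
force: [-6.7, -0.9, 17.2]
grip_width: 0.0004
grasp_force: 7.7
```

apply_moves:
  motion:
    - [0, 0, 1, 0]
    - [0, 0, 0, 0]
    - [0, 0, -5, 0]
    - [2, 0, -20, 0]
    - [5, 0, -35, 0]
    - [5, 0, -40, 0]
    - [0, 0, -40, 0]
    - [0, 0, -40, 0]
    - [30, 0, -40, 0]
    - [40, 0, -20, 0]
    - [0, 0, 0, 0]

```text
time_s: 25.87
tcp_pos: [0.3461, 0.1558, 0.2856]
orientation: [-0.138, 0.99, 0.001, 0.001]
force: [-0.9, 0.3, -0.8]
grip_width: 0.0003
grasp_force: 0.0
```

```bash
python3 t.py
python3 - <<'E'
from h import *
f=cam('scene'); g=cam('top'); a=cv2.resize(f['color'][180:300,330:450],(400,400),interpolation=cv2.INTER_CUBIC)
b=cv2.resize(f['color'][140:340,150:350],(400,400),interpolation=cv2.INTER_CUBIC)
cv2.imwrite('pics/c7.png',np.hstack([a,b]))
U0=np.array([.962,.273]);V0=np.array([-.273,.962])
for n,F in(('s',f),('t',g)):
  P=cloud(F,np.ones((480,640),bool));d=P[:,:2]-[.582,.223];U=d@U0;V=d@V0
  print(n,[(a,round(float(np.median(P[m,2])),4)) for a in range(-70,70,20) for m in [(abs(U-a/1e3)<.01)&(abs(V)<.1)&(abs(V)>.03)&(P[:,2]<.2)&(P[:,2]>.1)] if m.sum()>3])
  print('lever',[(a,int(m.sum()),round(float(np.median(P[m,2])),4)) for a in range(-185,-115,8) for m in [(abs(U-a/1e3)<.004)&(abs(V)<.009)&(P[:,2]>.02)&(P[:,2]<.2)] if m.sum()>1])
for n in('scoop','skimmer'):print([(np.round(d['location'],3),round(d['confidence'],2)) for d in r.look_for('scene',n)])
E
```

```text
tcp [-0.2452 -0.0003  0.2856] [-0.8892  0.309  -0.8367]
scene yel 46 [-0.0646 -0.0001  0.1575] [-0.0813 -0.0121  0.1411] [-0.0526  0.0125  0.1701]
top red 7 [-0.1584 -0.0117  0.157 ] [-0.2116 -0.0366  0.0712] [-0.1431 -0.0042  0.5108]
top yel 122 [-0.0676  0.0009  0.1539] [-0.0813 -0.0131  0.1352] [-0.0528  0.0146  0.1681]
s [(-70, 0.1311), (-50, 0.1313), (-30, 0.1315), (-10, 0.1311), (10, 0.1308), (30, 0.1307), (50, 0.1306)]
lever [(-161, 2, 0.0524), (-153, 3, 0.0632), (-145, 3, 0.0733), (-137, 3, 0.0829), (-129, 2, 0.0929), (-121, 2, 0.1023)]
t [(-70, 0.1328), (-50, 0.1329), (-30, 0.1327), (-10, 0.133), (10, 0.1325), (30, 0.1321), (50, 0.1318)]
lever [(-145, 5, 0.0745), (-137, 6, 0.0823), (-129, 7, 0.0949), (-121, 10, 0.1056)]
[(array([ 0.465, -0.142,  0.052]), 0.94), (array([0.46 , 0.   , 0.049]), 0.76), (array([ 0.731, -0.146,  0.052]), 0.76), (array([ 0.49 , -0.261,  0.053]), 0.57), (array([0.584, 0.22 , 0.132]), 0.28)]
[(array([ 0.591, -0.297,  0.133]), 0.54)]
```

View pics/c7.png

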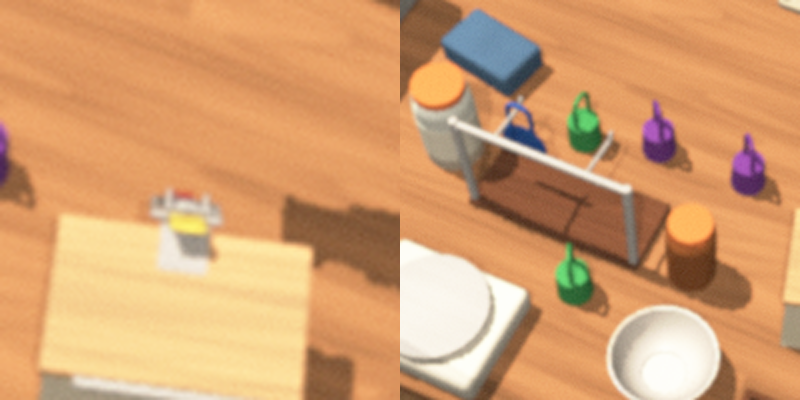

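The lever slopes at 51° (fully down is 52°) and stopped hard at 17 N. The bail is on the keeper, the lid is flat, and the skimmer and crockery are undisturbed. The arm is clear.

```bash
python3 -c "
from rig import r
print(r.sign_off())"
```

```text
the job is handed in; nothing more can be done
None
```

The steel scoop is in the tub, the lid is shut and latched with the lever fully down, the skimmer is still on its hook, and the job was handed in at about 26 s.

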